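# Press a freshly veneered panel in the ratchet arbor press

### The arm

A 6-joint arm with a two-finger parallel gripper is mounted at the origin on the work surface. World frame = base frame: x ahead of the robot, y to its left, z up, the work surface at z = 0. Lengths are in m, angles in rad, forces in N, time in s.
With the tool pointing down it reaches from about 0.375 to 0.9 m from the base axis. Payload 3.1 kg.
Tool frame: the origin (TCP) lies midway between the tips of the shut fingers; the grasp point (between the pads) lies 19 mm behind it (manip.pinch_z is the distance from the TCP to the grasp point, in m); z points along the fingers, y is the line along which they close (so a half turn about z gives the same grasp; the last joint's range is limited). The gripper opens to 85 mm and grips with 20 to 120 N. Pads are 22 mm wide; open, the fingers measure 114 mm over their backs; the gripper's body (76 mm by 85 mm) begins 54 mm behind the grasp point. The pads swing forward as they close: fully open they stand 13 mm farther back than shut.
Start: joints at [1.133, 0.527, 1.433, -0, 1.181, -0.178], TCP at [0.161, 0.604, 0.231] pointing down, gripper open.
Joint ranges: [-3.08, 3.08], [-0.75, 2.2], [0.22, 2.44], [-1.43, 4.57], [0, 2.65], [-2.85, 2.85]. Speed limits (rad/s): [2.79, 2.79, 3.14, 3.14, 3.14, 3.14].

### API

Orientations are given as a unit quaternion [x, y, z, w].
In Python, from station import manip, viewer, ticket gives the robot as it stands.
- The arm moves only by the shell command python3 -m creep 'ROWS' [FORCE]. ROWS is JSON, a list of rows, each an object with "slide": the shift along the tool's x, y, z in cm, a list of three; "angular": the turn, a rotation vector about the tool's x, y, z in rad, a list of three; "claw": the opening, from -1 (shut) to 1 (fully open). A call has 1 to 10 rows; each row shifts and turns the commanded pose from where the row before left it, along the tool's axes as they then stand; what a row does not reach is not made up. A row lasts 1/12 s, in which the tool goes at most 41.7 mm and 7.16 degrees, less where a joint would pass 70% of its speed; a pose out of reach is approached as far as the arm can. A call with a gripper value outside its range is refused whole. The fingers move at their own pace and stop on an object; FORCE is the grip in N (left out, the last holds). Time passes only in rows, so rows that do not move let the fingers close. It gives the time, the measured TCP pose, the force, the opening and the grip force at its end, in the units of the state.
- manip.sense(): the state, without advancing time (a new reading comes with each control period).
- viewer.snapshot(name): name is "scene" or "side" or "wrist"; returns the picture (480x640x3 uint8, blue, green, red); there is no depth.
- viewer.calibration(name): a dict with "fov_y" (degrees; the focal length in pixels is half the picture's height over the tangent of half this angle, whatever the lens; pixels are square), "cx", "cy" (the principal point, pixels), "T" (4x4, takes a point from camera to world coordinates); the wrist camera has in their place "tool_from_camera" (4x4, takes a point from camera to tool coordinates, whose origin is the TCP and whose axes are the flange's). Camera axes: x right, y up, looking along -z (the intrinsics and any distortion apply to the point x, -y, -z); pixel columns grow to the right and rows downward; lengths in m; the calibration is good to about 2 mm. A picture is of the moment at which its call begins: read the wrist's pose just before it. calibration takes no time and is no camera call.
- ticket.sign_off(): hands the job in; it is judged then, once.
The state is a dict: "t": time; "q": joint angles; "qd": joint speeds; "tau": joint torques, N m; "tcp_pos": TCP position; "tool_rot": TCP orientation; "force": force on the tool from outside, world axes, zero at the start; "ft_torque": the same for the moment, N m; "finger_gap": opening from 0.0 (shut) to 1.0 (fully open); "gripper_force": force on a finger pad.
Only numpy, scipy, OpenCV 4.12 (cv2) and the standard library are available. Lean on these libraries where they do the work, as an engineer would, in place of code of your own. Each camera call takes 0.05 s, during which the arm holds its last target. There are 200 camera calls.

### The job

Contact-cemented veneer needs one firm squeeze: lay the veneered panel face up between the four corner angles of the press's shuttle bed and push the bed fully home under the ram. Pull the lever down to its last notch so that it holds by itself, take your hand off it for a good second while the pad squeezes the panel, then press the release button and keep it down until the lever has sprung right up. Leave the panel on the bed under the raised ram, and do not disturb the other things on the bench.

Things in the scene. Friction and masses are not known exactly. Their poses are not given: they have to be found in the camera images.
- press: grey cast bench arbor press, fixed. Origin on the bench under the ram's axis; x to its back, y along its rails, z up. Base x -75..135, y -85..85, 20 mm high; column x 65..125, y -28..28; head x -22..125, y -30..30, z 118..195 mm, ram standing up to z 228. Rails at x -40 and 40, top z 32, from y 85 out to -250 mm. Lever, ratchet and release button are on its +y side; the bed comes out to -y.
- panel: the veneered panel: wooden slab 60 mm (its x) by 120 mm (its y) by 24 mm thick, with a flower pattern of veneer on its upper face; 0.1 to 0.2 kg, loose on the bench, face up. Origin at the centre of its underside. Either end may face either way in the nest.
- nest (a point): centre of the nest on the shuttle bed's top, 45 mm above the bench, where the centre of the panel's underside belongs; axes as the press, the panel's 120 mm side along y. Bed plate 110 (x) x 150 (y) mm. Four L-shaped corner angles, 6 mm high, 8 mm thick, leave 68 x 128 mm: 4 mm clear all round. The middle 90 mm of the long sides and 30 mm of the ends are open for fingers.
- bed (a joint): how far the shuttle bed is pulled out towards the press's -y, m: 0 = fully home against its end stop, panel under the ram; 0.165 = fully out. Starts between 0.125 and 0.16. Slides with about 2 N of friction and stays where it is left.
- bed_grip (a point): middle of the bed's grip: a round bar, 18 mm thick and 70 mm long along the press's x, its axis 74 mm above the bench, on two 10 mm uprights 50 mm apart; 100 mm from the nest's centre towards the press's -y, so 31 mm are free between bar and panel. Push it towards the press's +y to bring the bed home.
- lever (a joint): lever angle, rad: 0 = fully up (its spring holds it there), pointing to the press's -x, 0.80 rad above level; grows as it is pulled down; stop at 0.88. Notches at 0.2, 0.4, 0.6 and 0.8 (the last): pull a little past a notch, to 0.84 or more for the last, and it settles back on it. Needs 2 to 9 N at the grip. The pad meets the panel at about 0.65. Freed, it swings up in about 1 s.
- lever_grip (a point): middle of the lever's round rubber grip, on its axis, 135 mm from the shaft: grip 22 mm thick, from 45 mm nearer the shaft to 20 mm farther out, then a 28 mm ball 30 mm farther out. The lever swings in a vertical plane parallel to the press's x, 56 mm to the press's +y of the ram's axis.
- lever_hinge (a point): point on the axis of the lever's shaft in the lever's plane: 155 mm above the bench, 36 mm to the press's +x and 56 mm to its +y of the ram's axis; the axis runs along the press's y.
- release (a joint): how far the release button is pushed down, m: 0 = up, 0.008 = bottom. It clicks a little as the ratchet passes its teeth. From about 0.005 it lifts the pawl and frees the lever; keep it down for about 1.2 s, else the lever catches in the next notch up (then press again). Needs 2 to 5 N; springs back up, to within 0.001.
- button_top (a point): centre of the top face of the release button: black round button of 24 mm diameter, standing 14 mm above the top of its housing 98 mm to the press's +x and 45 mm to its +y of the ram's axis, beside the head, 226 mm above the bench; it is pressed straight down.
- pad: the ram's sprung pressing pad: 54 (x) x 100 (y) x 16 mm rubber-faced plate under the ram. Origin at the centre of its underside, 86 mm above the bench with the lever up (17 mm above a panel in the nest); comes down 26 mm per rad of the lever.
- offcut: plain pale wooden offcut, 45 x 140 x 30 mm high, no pattern; bystander, loose. Origin at the centre of its underside.
- plane: small block plane, dark iron with wooden grip, 46 x 150 x 50 mm high; bystander, loose. Origin at the centre of its underside.
- tape: roll of masking tape lying flat, 100 mm in diameter, 24 mm high; bystander, loose. Origin at the centre of its underside.
- cement: metal tin of contact cement, 80 mm in diameter, 105 mm high; bystander, loose. Origin at the centre of its underside.
- roller: veneer roller lying on the bench, 175 mm long along its x (x -63 to 108 mm), wooden handle and 50 mm rubber roller, 35 mm high; bystander, loose.
- clamp: bar clamp lying on the bench, 260 mm long along its x, 80 mm wide (y -72 to 9 mm), 30 mm high; bystander, loose.
Mind the look-alikes: they are no part of the job. Leave any purple or yellow look-alike of the panel alone.

How it is judged:
On the way, in this order (a step that is already met when the one before it is completed fails the run):
1. the panel lies flat between the corner angles of the bed and is let go (horizontal distance between panel and nest below 0.008 m and z of panel in the frame of nest between -0.003 and 0.004 m and angle between the y axis of panel and the y axis of nest, either way round below 0.12 rad and angle between panel's own z axis and vertical below 0.05 rad and contact force between the fingers and panel below 0.3 N), for 0.2 s.
2. the bed is pushed fully home (value of joint bed below 0.003 m and horizontal distance between panel and nest below 0.008 m and z of panel in the frame of nest between -0.003 and 0.004 m and angle between the y axis of panel and the y axis of nest, either way round below 0.12 rad and angle between panel's own z axis and vertical below 0.05 rad), for 0.1 s.
3. the lever holds by itself in its last notch, hand off, with the pad squeezing the panel, for one second (all of step 2 and value of joint lever above 0.77 rad and distance between the grasp point and lever_grip above 0.06 m and contact force between pad and panel above 3 N), for 1 s.
4. the release button is pressed (value of joint release above 0.0048 m), for 0.02 s.
At the end, for the whole second after the job is handed in: The panel lies flat in the bed's nest (centre within 8 mm, within 0.12 rad of square), the bed is within 3 mm of its end stop, the lever is fully up again (below 0.06 rad), the release button is up, and everything is at rest (all of step 2 and value of joint lever below 0.06 rad and value of joint release below 0.002 m and linear speed of panel below 0.01 m/s); the robot touches nothing.
It fails at once if another thing on the bench is moved more than 25 mm (distance of any of offcut, plane, tape, cement, roller, clamp from where it was at the start of the episode above 0.025 m).
It also fails if it takes over 72 s, if anything falls off the work surface, if the arm or the gripper's body presses on something with over 40 N, if the wrist force passes 120 N, or if a joint passes its speed limit or range.

## Working session

There is one attempt and no reset: what is moved stays moved. The work goes in short steps, Python scripts to look and compute and a shell command to move; the robot and the scene stay as the last step left them, time stands still between calls to the robot, and variables do not carry over. Pictures are saved under pics/ and viewed, at most 12 in all, crops included, and the job is handed in when it is done.

```bash
ls; mkdir -p pics
python3 - <<'E'
from station import manip, viewer, ticket
import cv2,numpy as np
np.set_printoptions(precision=4,suppress=True)
for n in ("scene","side","wrist"):
    c=viewer.calibration(n); print(n,c)
a=viewer.snapshot("scene");b=viewer.snapshot("side")
cv2.imwrite("pics/scene1.png",a);cv2.imwrite("pics/side1.png",b)
s=manip.sense();print(s["t"],s["tcp_pos"],s["tool_rot"],s["finger_gap"])
E
```

```text
pics
scene {'fov_y': 55.38823763124836, 'cx': 322.4654466813723, 'cy': 244.34874467959824, 'T': array([[-0.0781, -0.8453,  0.5286,  0.9766],
       [ 0.9968, -0.074 ,  0.029 , -0.02  ],
       [ 0.0146,  0.5292,  0.8484,  0.9455],
       [ 0.    ,  0.    ,  0.    ,  1.    ]])}
side {'fov_y': 48.41186014100609, 'cx': 313.76335158138863, 'cy': 242.88024629411746, 'T': array([[ 0.8414,  0.2929, -0.4542, -0.1353],
       [-0.5403,  0.4741, -0.6952, -0.9625],
       [ 0.0117,  0.8303,  0.5571,  0.9349],
       [ 0.    ,  0.    ,  0.    ,  1.    ]])}
wrist {'fov_y': 61.975716172300196, 'cx': 320.7498057778191, 'cy': 249.02679479493898, 'tool_from_camera': array([[ 0.0003,  0.9629,  0.27  ,  0.0681],
       [ 1.    , -0.0005,  0.0006,  0.0002],
       [ 0.0007,  0.27  , -0.9629, -0.1426],
       [ 0.    ,  0.    ,  0.    ,  1.    ]])}
0.1 [0.1602 0.6035 0.2304] [ 0.1295  0.9916 -0.0009 -0.0003] 0.9986725642576296
```

View pics/scene1.png

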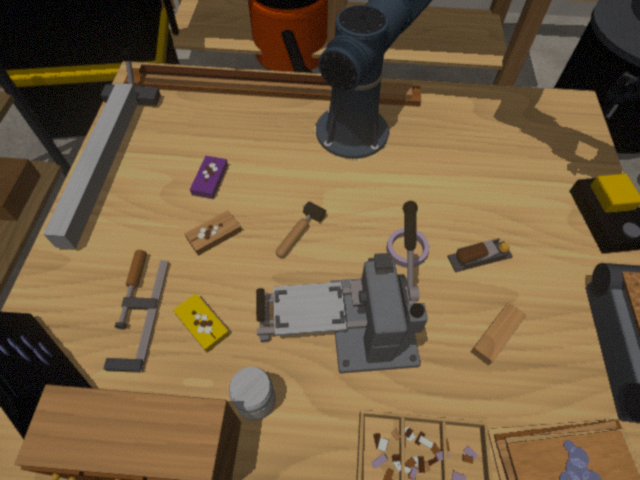

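View pics/side1.png

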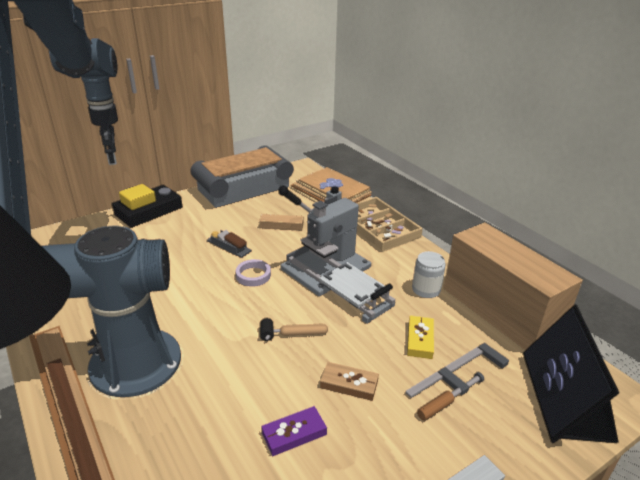

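The scene view shows the panel at about (213,232), the bed at (310,308), the press head at (388,310) and the lever grip at (410,220). Next I'll zoom in for exact points.

```bash
python3 - <<'E'
import cv2
a=cv2.imread("pics/scene1.png")
cv2.imwrite("pics/c1.png",cv2.resize(a[180:380,175:441],None,fx=3,fy=3,interpolation=cv2.INTER_CUBIC))
E
cat > h.py <<'E'
import numpy as np,cv2
from station import manip,viewer
from scipy.spatial.transform import Rotation as R
np.set_printoptions(precision=4,suppress=True)
def ray(n,u,v,pose=None):
    c=viewer.calibration(n); f=240/np.tan(np.radians(c["fov_y"])/2)
    d=np.array([(u-c["cx"])/f,-(v-c["cy"])/f,-1])
    if n=="wrist":
        T=np.eye(4);T[:3,:3]=R.from_quat(pose[1]).as_matrix();T[:3,3]=pose[0];T=T@c["tool_from_camera"]
    else: T=c["T"]
    return T[:3,3],T[:3,:3]@d
def hit(n,u,v,z,pose=None):
    o,d=ray(n,u,v,pose); return o+d*(z-o[2])/d[2]
def snap(fn):
    s=manip.sense();p=(s["tcp_pos"],s["tool_rot"]);im=viewer.snapshot("wrist");cv2.imwrite("pics/"+fn+".png",im)
    import json;json.dump([list(map(float,x)) for x in p],open("pics/"+fn+".json","w"));return im,p
E
```

```text
(no output)
```

View pics/c1.png

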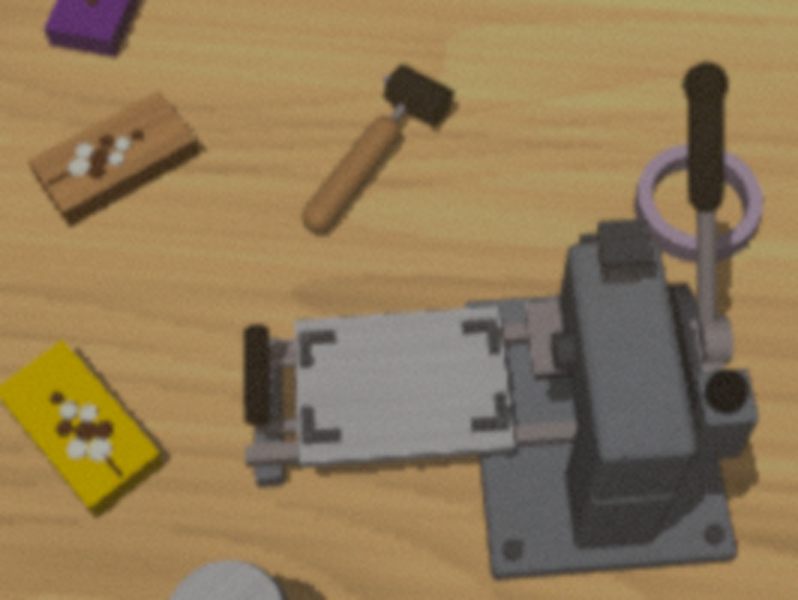

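The crop shows the panel's top corners near (30,163), (160,93), (202,143) and (70,217), and the bed plate's corners at (297,321), (497,309), (515,450) and (300,465). The button is at (727,390), the lever ball at (706,83), and the base's lower corners at (495,577) and (735,555).

Run:
```python
from h import *
H=lambda u,v,z:hit("scene",175+u/3,180+v/3,z)
P=np.array([H(*p,.024) for p in [(30,163),(160,93),(201,141),(70,215)]]);print("panel",P,P.mean(0))
B=np.array([H(*p,.045) for p in [(297,321),(497,309),(515,450),(300,465)]]);print("bed",B,B.mean(0))
for e in [(0,1),(3,2)]:
    d=B[e[1]]-B[e[0]];print("yaw of press y",np.arctan2(-d[0],d[1]))
    d=P[e[1]]-P[e[0]];print("panel y yaw",np.arctan2(-d[0],d[1]),np.linalg.norm(d))
print("bar",H(257,375,.083)); print("base",H(495,575,.02),H(735,554,.02));print("button",H(727,388,.226))
print("ballplane",H(706,83,.155+.165*np.sin(.8)))
print("grip",H(705,150,.155+.135*np.sin(.8)))
for n,p in [("cement",(227,600,.105)),("tape",(700,200,.024)),("roller",(420,95,.035)),("rollerend",(320,220,.02)),("plane", (915,225,.05)),("offcut",(970,450,.03))]: print(n,H(*p))
s=manip.sense();print(R.from_quat(s["tool_rot"]).as_matrix())
```

```text
panel [[ 0.403  -0.3819  0.024 ]
 [ 0.3256 -0.2917  0.024 ]
 [ 0.37   -0.2499  0.024 ]
 [ 0.4479 -0.3395  0.024 ]] [ 0.3866 -0.3157  0.024 ]
bed [[ 0.5345 -0.1479  0.045 ]
 [ 0.5122 -0.0029  0.045 ]
 [ 0.6205  0.0158  0.045 ]
 [ 0.6438 -0.1311  0.045 ]] [ 0.5778 -0.0666  0.045 ]
yaw of press y 0.1525505958265858
panel y yaw 0.7087799117205684 0.11880569043265858
yaw of press y 0.15713238043446495
panel y yaw 0.7153965697116229 0.11876297255650063
bar [ 0.5963 -0.1642  0.083 ]
base [0.7011 0.0077 0.02  ] [0.6731 0.1709 0.02  ]
button [0.6447 0.1272 0.226 ]
ballplane [0.4649 0.1111 0.2734]
grip [0.4996 0.1135 0.2518]
cement [ 0.7551 -0.1565  0.105 ]
tape [0.3911 0.1522 0.024 ]
roller [ 0.3166 -0.0768  0.035 ]
rollerend [ 0.4332 -0.1454  0.02  ]
plane [0.4159 0.3109 0.05  ]
offcut [0.5875 0.3379 0.03  ]
[[-0.9664  0.2569 -0.0008]
 [ 0.2569  0.9664 -0.0018]
 [ 0.0003 -0.0019 -1.    ]]
```

```bash
python3 -m creep '[{"slide":[-2.97,-1.83,-1.7],"angular":[0,0,0],"claw":1},{"slide":[-2.97,-1.83,-1.7],"angular":[0,0,0],"claw":1},{"slide":[-2.97,-1.83,-1.7],"angular":[0,0,0],"claw":1},{"slide":[-2.97,-1.83,-1.7],"angular":[0,0,0],"claw":1},{"slide":[-2.97,-1.83,-1.7],"angular":[0,0,0],"claw":1},{"slide":[-2.97,-1.83,-1.7],"angular":[0,0,0],"claw":1},{"slide":[-2.97,-1.83,-1.7],"angular":[0,0,0],"claw":1},{"slide":[-2.97,-1.83,-1.7],"angular":[0,0,0],"claw":1},{"slide":[-2.97,-1.83,-1.7],"angular":[0,0,0],"claw":1},{"slide":[-2.97,-1.83,-1.7],"angular":[0,0,0],"claw":1}]'
```

```text
t: 0.93
tcp_pos: [0.4011, 0.3492, 0.4018]
tool_rot: [0.13, 0.992, -0.0, -0.0]
force: [1.6, -0.1, 0.2]
finger_gap: 0.998
gripper_force: 0.0
```

```bash
python3 -m creep '[{"slide":[-1.38,-3.25,0],"angular":[0,0,0],"claw":1},{"slide":[-1.38,-3.25,0],"angular":[0,0,0],"claw":1},{"slide":[-1.38,-3.25,0],"angular":[0,0,0],"claw":1},{"slide":[-1.38,-3.25,0],"angular":[0,0,0],"claw":1},{"slide":[-1.38,-3.25,0],"angular":[0,0,0],"claw":1},{"slide":[-1.38,-3.25,0],"angular":[0,0,0],"claw":1},{"slide":[-1.38,-3.25,0],"angular":[0,0,0],"claw":1},{"slide":[-1.38,-3.25,0],"angular":[0,0,0],"claw":1},{"slide":[-1.38,-3.25,0],"angular":[0,0,0],"claw":1},{"slide":[-1.38,-3.25,0],"angular":[0,0,0],"claw":1}]' | head -2
python3 -m creep '[{"slide":[-0.22,-3.57,0],"angular":[0,0,0],"claw":1},{"slide":[-0.22,-3.57,0],"angular":[0,0,0],"claw":1},{"slide":[-0.22,-3.57,0],"angular":[0,0,0],"claw":1},{"slide":[-0.22,-3.57,0],"angular":[0,0,0],"claw":1},{"slide":[-0.22,-3.57,0],"angular":[0,0,0],"claw":1},{"slide":[-0.22,-3.57,0],"angular":[0,0,0],"claw":1},{"slide":[-0.22,-3.57,0],"angular":[0,0,0],"claw":1},{"slide":[-0.22,-3.57,0],"angular":[0,0,0],"claw":1},{"slide":[-0.22,-3.57,0],"angular":[0,0,0],"claw":1}]' | head -2
python3 -m creep '[{"slide":[0,0,4],"angular":[0,0,0.12],"claw":1},{"slide":[0,0,4],"angular":[0,0,0.12],"claw":1},{"slide":[0,0,4],"angular":[0,0,0.12],"claw":1},{"slide":[0,0,4],"angular":[0,0,0.12],"claw":1},{"slide":[0,0,4],"angular":[0,0,0.12],"claw":1},{"slide":[0,0,0],"angular":[0,0,0],"claw":1},{"slide":[0,0,0],"angular":[0,0,0],"claw":1}]'
python3 - <<'E'
from h import *
im,p=snap("w1"); print(p,hit("wrist",320,240,.024,p))
E
```

```text
t: 1.77
tcp_pos: [0.4499, -0.0003, 0.4011]
t: 2.52
tcp_pos: [0.3861, -0.3157, 0.4009]
t: 3.1
tcp_pos: [0.386, -0.3131, 0.1998]
tool_rot: [0.415, 0.91, 0.001, -0.003]
force: [1.0, -1.1, 0.3]
finger_gap: 1.003
gripper_force: 0.0
(array([ 0.386 , -0.3131,  0.1998]), array([ 0.4155,  0.9096,  0.0014, -0.0027])) [ 0.3939 -0.3227  0.024 ]
```

View pics/w1.png

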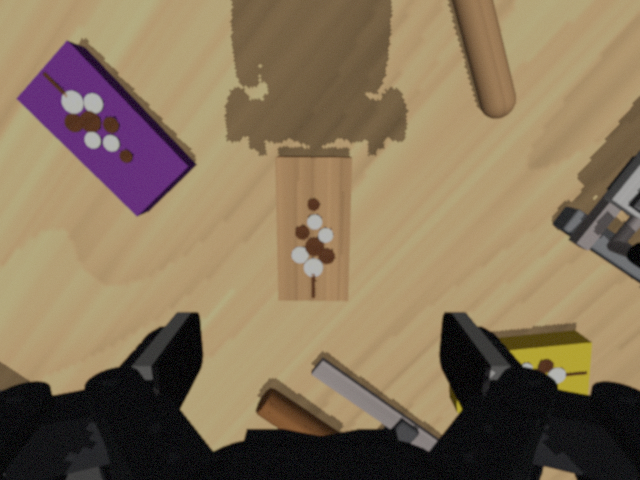

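The panel is nearly square to the fingers. Its corners are at (276,157), (351,157), (349,299) and (279,300), and the clamp lies clear beyond its near end.

Run:
```python
from h import *
import json
p=json.load(open("pics/w1.json"))
C=np.array([hit("wrist",u,v,.024,p) for u,v in [(276,157),(351,157),(349,299),(279,300)]]);m=C.mean(0)
print(C,m,np.linalg.norm(C[0]-C[1]),np.linalg.norm(C[3]-C[2]),np.linalg.norm(C[0]-C[3]))
d=(C[1]+C[2]-C[0]-C[3])/2; t=R.from_quat(p[1]).as_matrix(); print(t)
ax=(C[0]+C[1]-C[2]-C[3]);print("long axis in tool",t.T@ax, "offset in tool cm",100*t.T@(m-p[0]))
```

```text
[[ 0.3244 -0.2948  0.024 ]
 [ 0.3685 -0.2566  0.024 ]
 [ 0.4467 -0.3458  0.024 ]
 [ 0.402  -0.3858  0.024 ]] [ 0.3854 -0.3207  0.024 ] 0.058363971056225115 0.060004214887507054 0.1195816539732331
[[-0.6548  0.7558 -0.0037]
 [ 0.7558  0.6548  0.0047]
 [ 0.006   0.0003 -1.    ]]
long axis in tool [0.2382 0.0002 0.0014] offset in tool cm [-0.6417 -0.5507 17.5759]
```

```bash
python3 -m creep '[{"slide":[-0.12,-0.11,3.5],"angular":[0,0,0],"claw":1},{"slide":[-0.12,-0.11,3.5],"angular":[0,0,0],"claw":1},{"slide":[-0.12,-0.11,3.5],"angular":[0,0,0],"claw":1},{"slide":[-0.12,-0.11,3.5],"angular":[0,0,0],"claw":1},{"slide":[-0.12,-0.11,3.5],"angular":[0,0,0],"claw":1},{"slide":[0,0,0.7],"angular":[0,0,0],"claw":1},{"slide":[0,0,0.7],"angular":[0,0,0],"claw":1},{"slide":[0,0,0.7],"angular":[0,0,0],"claw":1},{"slide":[0,0,0],"angular":[0,0,0],"claw":1}]' 40
python3 -m creep '[{"slide":[0,0,0],"angular":[0,0,0],"claw":-1},{"slide":[0,0,0],"angular":[0,0,0],"claw":-1},{"slide":[0,0,0],"angular":[0,0,0],"claw":-1},{"slide":[0,0,0],"angular":[0,0,0],"claw":-1},{"slide":[0,0,0],"angular":[0,0,0],"claw":-1},{"slide":[0,0,0],"angular":[0,0,0],"claw":-1}]' 40
```

```text
t: 3.9
tcp_pos: [0.3878, -0.3236, 0.0066]
tool_rot: [0.416, 0.909, -0.001, 0.001]
force: [-0.0, 0.1, 0.2]
finger_gap: 1.0
gripper_force: 0.0
t: 4.4
tcp_pos: [0.3875, -0.3233, 0.0072]
tool_rot: [0.417, 0.909, -0.001, 0.002]
force: [-0.5, -0.1, 6.7]
finger_gap: 0.689
gripper_force: 42.6
```

```bash
python3 -m creep '[{"slide":[0,0,-1],"angular":[0,0,0],"claw":-1},{"slide":[0,0,-2.8],"angular":[0,0,0.08],"claw":-1},{"slide":[0,0,-3],"angular":[0,0,0.08],"claw":-1},{"slide":[0,0,-3],"angular":[0,0,0.08],"claw":-1},{"slide":[0,0,-3],"angular":[0,0,0.08],"claw":-1},{"slide":[0,0,-3],"angular":[0,0,0.08],"claw":-1},{"slide":[0,0,-2],"angular":[0,0,0.08],"claw":-1},{"slide":[0,0,-1.5],"angular":[0,0,0.08],"claw":-1}]' 
python3 -m creep '[{"slide":[1.3,2.8,0],"angular":[0,0,0],"claw":-1},{"slide":[1.3,2.8,0],"angular":[0,0,0],"claw":-1},{"slide":[1.3,2.8,0],"angular":[0,0,0],"claw":-1},{"slide":[1.3,2.8,0],"angular":[0,0,0],"claw":-1},{"slide":[1.3,2.8,0],"angular":[0,0,0],"claw":-1},{"slide":[1.3,2.8,0],"angular":[0,0,0],"claw":-1},{"slide":[1.3,2.8,0],"angular":[0,0,0],"claw":-1},{"slide":[1.3,2.8,0],"angular":[0,0,0],"claw":-1},{"slide":[0,0,0],"angular":[0,0,0],"claw":-1},{"slide":[0,0,0],"angular":[0,0,0],"claw":-1}]'
python3 - <<'E'
from h import *
im,p=snap("w2"); print(p,hit("wrist",320,240,.045,p))
E
```

```text
t: 5.07
tcp_pos: [0.387, -0.3226, 0.2018]
tool_rot: [0.653, 0.757, -0.0, 0.002]
force: [-0.6, 0.3, -2.6]
finger_gap: 0.69
gripper_force: 44.7
t: 5.9
tcp_pos: [0.593, -0.1843, 0.1989]
tool_rot: [0.651, 0.759, -0.0, 0.0]
force: [-0.4, -0.8, -3.2]
finger_gap: 0.69
gripper_force: 44.7
(array([ 0.593 , -0.1843,  0.1989]), array([ 0.6505,  0.7595, -0.0001,  0.0001])) [ 0.594 -0.192  0.045]
```

View pics/w2.png

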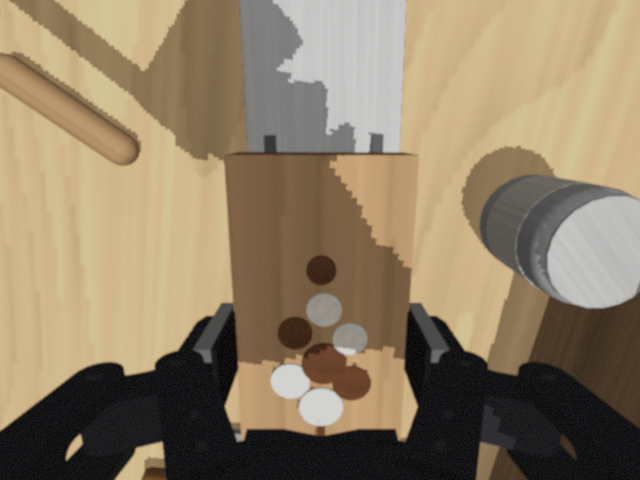

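The panel is held squarely, with its far end at row 155 and columns 228–416. The bed edges run (240,0)–(249,152) on the left and (406,0)–(400,152) on the right, and angle arms end at row 136.

Run:
```python
from h import *
import json
p=json.load(open("pics/w2.json")); t=R.from_quat(p[1]).as_matrix()
def T(u,v,z): w=hit("wrist",u,v,z,p); return w,100*t.T@(w-p[0])
for n,q in dict(endL=(228,155,.2157),endR=(416,155,.2157),bL0=(240,0,.045),bL1=(249,152,.045),bR0=(406,0,.045),bR1=(400,152,.045),aL=(270,136,.051),aR=(377,135,.051)).items(): print(n,*T(*q))
print("nest est tool cm",100*t.T@(np.array([.5778,-.0666,.045])-p[0]))
```

```text
endL [ 0.5555 -0.1264  0.2157] [ 6.3054 -2.8135 -1.6847]
endR [ 0.6125 -0.1175  0.2157] [ 6.3073  2.9522 -1.6852]
bL0 [ 0.5172 -0.0395  0.045 ] [15.4772 -5.2688 15.3833]
bL1 [ 0.5333 -0.1351  0.045 ] [ 5.7842 -5.1466 15.3856]
bR0 [ 0.6248 -0.0228  0.045 ] [15.4802  5.6172 15.3824]
bR1 [ 0.6409 -0.1184  0.045 ] [ 5.7878  5.7472 15.3847]
aL [ 0.5477 -0.1217  0.051 ] [ 6.8945 -3.5203 14.7852]
aR [ 0.6215 -0.1095  0.051 ] [ 6.9642  3.9615 14.7846]
nest est tool cm [11.8723  0.3047 15.3837]
```

```bash
python3 -m creep '[{"slide":[2.22,0.03,0],"angular":[0,0,-0.013],"claw":-1},{"slide":[2.22,0.03,0],"angular":[0,0,0],"claw":-1},{"slide":[2.22,0.03,0],"angular":[0,0,0],"claw":-1},{"slide":[2.22,0.03,0],"angular":[0,0,0],"claw":-1},{"slide":[2.22,0.03,0],"angular":[0,0,0],"claw":-1},{"slide":[0,0,3],"angular":[0,0,0],"claw":-1},{"slide":[0,0,3],"angular":[0,0,0],"claw":-1},{"slide":[0,0,3],"angular":[0,0,0],"claw":-1},{"slide":[0,0,3],"angular":[0,0,0],"claw":-1},{"slide":[0,0,0.6],"angular":[0,0,0],"claw":-1}]' |head -4
python3 -m creep '[{"slide":[0,0,0],"angular":[0,0,0],"claw":-1},{"slide":[0,0,0],"angular":[0,0,0],"claw":-1}]' |head -4
python3 - <<'E'
from h import *
im,p=snap("w3"); print(p)
E
```

```text
t: 6.78
tcp_pos: [0.5717, -0.0761, 0.0685]
tool_rot: [0.647, 0.762, -0.002, -0.005]
force: [-0.9, 0.5, -2.1]
t: 6.95
tcp_pos: [0.5763, -0.077, 0.0733]
tool_rot: [0.647, 0.762, 0.0, 0.0]
force: [-0.3, 0.2, -1.1]
(array([ 0.5763, -0.077 ,  0.0733]), array([0.6472, 0.7623, 0.0001, 0.0003]))
```

View pics/w3.png

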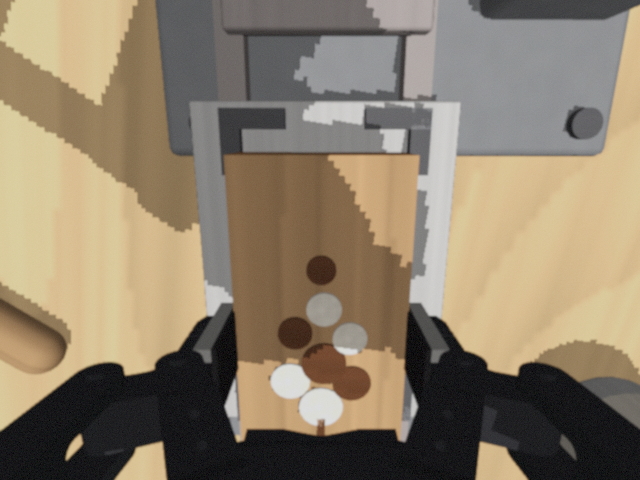

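The far angles are in view: the cross arms' inner edge is at row 129, and the side arms' inner edges are at columns 241 and 410 near row 135. The plate's far edge is at row 102, columns 192–460.

Run:
```python
from h import *
import json
p=json.load(open("pics/w3.json")); t=R.from_quat(p[1]).as_matrix()
def T(u,v,z): w=hit("wrist",u,v,z,p); return 100*t.T@(w-p[0])
for n,q in dict(endL=(225,154,.09),endR=(419,154,.09),iL=(241,129,.051),iR=(410,129,.051),pL=(192,102,.045),pR=(460,102,.045),eL=(206,280,.045),eR=(444,280,.045)).items(): print(n,T(*q))
```

```text
endL [ 6.3346 -2.9051 -1.6781]
endR [ 6.3365  3.0446 -1.675 ]
iL [ 7.1386 -3.1209  2.2215]
iR [7.1409 3.5579 2.2249]
pL [ 8.1896 -5.1516  2.82  ]
pR [8.1935 5.636  2.8256]
eL [ 0.5815 -5.1774  2.8231]
eR [0.5834 5.6301 2.8287]
```

```bash
python3 -m creep '[{"slide":[0.39,0.16,0],"angular":[0,0,0],"claw":-1},{"slide":[0,0,0.5],"angular":[0,0,0],"claw":-1},{"slide":[0,0,0.5],"angular":[0,0,0],"claw":-1},{"slide":[0,0,0.4],"angular":[0,0,0],"claw":-1},{"slide":[0,0,0.3],"angular":[0,0,0],"claw":-1},{"slide":[0,0,0],"angular":[0,0,0],"claw":-1},{"slide":[0,0,0],"angular":[0,0,0],"claw":-1}]'
```

```text
t: 7.58
tcp_pos: [0.5769, -0.0719, 0.0549]
tool_rot: [0.647, 0.763, -0.0, -0.0]
force: [0.6, 0.2, -1.6]
finger_gap: 0.689
gripper_force: 44.8
```

```bash
python3 -m creep '[{"slide":[0,0,0.15],"angular":[0,0,0],"claw":-1},{"slide":[0,0,0.15],"angular":[0,0,0],"claw":-1},{"slide":[0,0,0],"angular":[0,0,0],"claw":-1},{"slide":[0,0,0],"angular":[0,0,0],"claw":-1}]'
```

```text
t: 7.92
tcp_pos: [0.5773, -0.0721, 0.0523]
tool_rot: [0.647, 0.763, 0.0, 0.0]
force: [-0.3, -0.0, -1.7]
finger_gap: 0.692
gripper_force: 44.8
```

```bash
python3 -m creep '[{"slide":[0,0,0.1],"angular":[0,0,0],"claw":-1},{"slide":[0,0,0.1],"angular":[0,0,0],"claw":-1},{"slide":[0,0,0],"angular":[0,0,0],"claw":-1},{"slide":[0,0,0],"angular":[0,0,0],"claw":-1}]'
```

```text
t: 8.25
tcp_pos: [0.5773, -0.0721, 0.0521]
tool_rot: [0.647, 0.763, 0.0, 0.0]
force: [-2.9, 0.7, 10.7]
finger_gap: 0.688
gripper_force: 46.1
```

```bash
python3 -m creep '[{"slide":[0,0,-0.05],"angular":[0,0,0],"claw":1},{"slide":[0,0,0],"angular":[0,0,0],"claw":1},{"slide":[0,0,0],"angular":[0,0,0],"claw":1},{"slide":[0,0,0],"angular":[0,0,0],"claw":1},{"slide":[0,0,0],"angular":[0,0,0],"claw":1},{"slide":[0,0,-2],"angular":[0,0,0],"claw":1},{"slide":[0,0,-3],"angular":[0,0,0],"claw":1},{"slide":[-1,0,-3],"angular":[0,0,0],"claw":1},{"slide":[-1,0,-3],"angular":[0,0,0],"claw":1},{"slide":[-1,0,-3],"angular":[0,0,0],"claw":1}]'
python3 -m creep '[{"slide":[-1,0,0],"angular":[0,0,0],"claw":1},{"slide":[0,0,0],"angular":[0,0,0],"claw":1},{"slide":[0,0,0],"angular":[0,0,0],"claw":1}]' |head -4
python3 - <<'E'
from h import *
im,p=snap("w4"); print(p)
E
```

```text
t: 9.08
tcp_pos: [0.5817, -0.1016, 0.1918]
tool_rot: [0.647, 0.763, -0.0, -0.0]
force: [0.4, 0.0, -0.4]
finger_gap: 0.998
gripper_force: 0.0
t: 9.33
tcp_pos: [0.583, -0.1115, 0.1901]
tool_rot: [0.647, 0.762, -0.0, -0.001]
force: [-0.3, 0.2, -0.3]
(array([ 0.583 , -0.1115,  0.1901]), array([ 0.6472,  0.7623, -0.0001, -0.0008]))
```

View pics/w4.png

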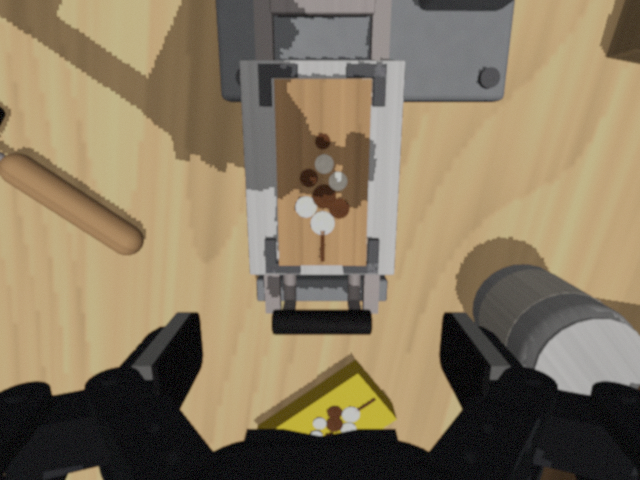

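The panel sits cleanly inside the four angles. The grip bar is at rows 310–334, columns 273–371, and the plate corners are at (241,61), (405,61), (393,273) and (250,274). Next I'll fix the press frame and work out the push.

Run:
```python
from h import *
import json
p=json.load(open("pics/w4.json")); t=R.from_quat(p[1]).as_matrix();p[0]=np.array(p[0])
W=lambda u,v,z:hit("wrist",u,v,z,p)
C=np.array([W(*q,.045) for q in [(241,61),(405,61),(393,273),(250,274)]]);n=C.mean(0)
dx=C[1]+C[2]-C[0]-C[3];dy=C[0]+C[1]-C[2]-C[3]
print("nest",n,"yaw",np.arctan2(dx[1],dx[0]),np.arctan2(-dy[0],dy[1]))
P=np.array([W(*q,.069) for q in [(275,78),(370,78),(367,265),(279,265)]]);print("panel",P.mean(0))
print("bar",W(322,322,.08),W(274,322,.08),W(370,322,.08))
s=manip.sense();print(s["q"],"tool x,y",t[:,0],t[:,1])
```

```text
nest [ 0.5772 -0.0692  0.045 ] yaw 0.16711575274161522 0.1569853320883865
panel [ 0.5774 -0.0687  0.069 ]
bar [ 0.5929 -0.1655  0.08  ] [ 0.5601 -0.1709  0.08  ] [ 0.6257 -0.16    0.08  ]
[-0.3766  0.536   1.5552  0.0004  1.0541 -0.5403] tool x,y [-0.1622  0.9867  0.0011] [ 0.9867  0.1622 -0.0013]
```

```bash
python3 -m creep '[{"slide":[-2.5,0,0],"angular":[0,0,0],"claw":-1},{"slide":[-2.5,0,0],"angular":[0,0,0],"claw":-1},{"slide":[-2.5,0,0],"angular":[0,0,0],"claw":-1},{"slide":[-2.7,0.1,0],"angular":[0,0,0],"claw":-1},{"slide":[0,0,0],"angular":[0,0,-0.12],"claw":-1},{"slide":[0,0,0],"angular":[0,0,-0.12],"claw":-1},{"slide":[0,0,0],"angular":[0,0,-0.12],"claw":-1},{"slide":[0,0,0],"angular":[0,0,-0.12],"claw":-1},{"slide":[0,0,0],"angular":[0,0,-0.12],"claw":-1},{"slide":[0,0,0],"angular":[0,0,-0.12],"claw":-1}]' | head -1
python3 -m creep '[{"slide":[0,0,0],"angular":[0,0,-0.12],"claw":-1},{"slide":[0,0,0],"angular":[0,0,-0.12],"claw":-1},{"slide":[0,0,0],"angular":[0,0,-0.12],"claw":-1},{"slide":[0,0,0],"angular":[0,0,-0.12],"claw":-1},{"slide":[0,0,0],"angular":[0,0,-0.12],"claw":-1},{"slide":[0,0,0],"angular":[0,0,-0.12],"claw":-1},{"slide":[0,0,0],"angular":[0,0,-0.12],"claw":-1},{"slide":[0,0,0],"angular":[0,0,-0.01],"claw":-1},{"slide":[0,0,0],"angular":[0,0,0],"claw":-1},{"slide":[0,0,0],"angular":[0,0,0],"claw":-1}]'
python3 -c "
from h import *
s=manip.sense();print(R.from_quat(s['tool_rot']).as_matrix(),s['q'])"
```

```text
t: 10.22
t: 11.05
tcp_pos: [0.6008, -0.2112, 0.1895]
tool_rot: [-0.081, 0.997, 0.001, -0.001]
force: [0.0, -0.1, -0.1]
finger_gap: 0.002
gripper_force: 0.0
[[-0.987  -0.1605 -0.0022]
 [-0.1605  0.987   0.0013]
 [ 0.0019  0.0017 -1.    ]] [-0.5132  0.5909  1.4403  0.0001  1.1129 -2.2453]
```

```bash
python3 -m creep '[{"slide":[0,0,3.1],"angular":[0,0,0],"claw":-1},{"slide":[0,0,3.1],"angular":[0,0,0],"claw":-1},{"slide":[0,0,3.1],"angular":[0,0,0],"claw":-1},{"slide":[0,0,3.2],"angular":[0,0,0],"claw":-1},{"slide":[0,0,0],"angular":[0,0,0],"claw":-1},{"slide":[0,0.6,0],"angular":[0,0,0],"claw":-1},{"slide":[0,0.6,0],"angular":[0,0,0],"claw":-1},{"slide":[0,0.6,0],"angular":[0,0,0],"claw":-1},{"slide":[0,0.6,0],"angular":[0,0,0],"claw":-1},{"slide":[0,0.6,0],"angular":[0,0,0],"claw":-1}]' 
python3 -m creep '[{"slide":[0,0.8,0],"angular":[0,0,0],"claw":-1},{"slide":[0,1,0],"angular":[0,0,0],"claw":-1},{"slide":[0,1.2,0],"angular":[0,0,0],"claw":-1},{"slide":[0,1.4,0],"angular":[0,0,0],"claw":-1},{"slide":[0,1.4,0],"angular":[0,0,0],"claw":-1},{"slide":[0,1.4,0],"angular":[0,0,0],"claw":-1},{"slide":[0,1.2,0],"angular":[0,0,0],"claw":-1},{"slide":[0,1,0],"angular":[0,0,0],"claw":-1},{"slide":[0,0.7,0],"angular":[0,0,0],"claw":-1},{"slide":[0,0.5,0],"angular":[0,0,0],"claw":-1}]'
```

```text
t: 11.88
tcp_pos: [0.5979, -0.1828, 0.0681]
tool_rot: [-0.082, 0.997, -0.002, 0.002]
force: [0.6, -2.0, 2.7]
finger_gap: -0.002
gripper_force: 1.6
t: 12.72
tcp_pos: [0.5793, -0.0767, 0.0661]
tool_rot: [-0.082, 0.997, -0.0, 0.0]
force: [1.1, -1.8, 3.0]
finger_gap: 0.001
gripper_force: 1.7
```

```bash
python3 -m creep '[{"slide":[0,0.5,0],"angular":[0,0,0],"claw":-1},{"slide":[0,0.5,0],"angular":[0,0,0],"claw":-1},{"slide":[0,0.5,0],"angular":[0,0,0],"claw":-1},{"slide":[0,0.4,0],"angular":[0,0,0],"claw":-1},{"slide":[0,0.2,0],"angular":[0,0,0],"claw":-1},{"slide":[0,0.2,0],"angular":[0,0,0],"claw":-1},{"slide":[0,0.1,0],"angular":[0,0,0],"claw":-1},{"slide":[0,0.1,0],"angular":[0,0,0],"claw":-1},{"slide":[0,0,0],"angular":[0,0,0],"claw":-1}]'
```

```text
t: 13.47
tcp_pos: [0.5752, -0.054, 0.0656]
tool_rot: [-0.082, 0.997, -0.001, -0.0]
force: [1.1, -4.7, 0.9]
finger_gap: -0.006
gripper_force: 2.5
```

```bash
python3 -m creep '[{"slide":[0,0.2,0],"angular":[0,0,0],"claw":-1},{"slide":[0,0.2,0],"angular":[0,0,0],"claw":-1},{"slide":[0,0.1,0],"angular":[0,0,0],"claw":-1},{"slide":[0,0.1,0],"angular":[0,0,0],"claw":-1},{"slide":[0,0,0],"angular":[0,0,0],"claw":-1}]'
```

```text
t: 13.88
tcp_pos: [0.5753, -0.0534, 0.0658]
tool_rot: [-0.083, 0.997, -0.005, 0.001]
force: [-0.1, -20.9, -0.9]
finger_gap: 0.006
gripper_force: 9.3
```

```bash
python3 -m creep '[{"slide":[0,-0.6,0],"angular":[0,0,0],"claw":-1},{"slide":[0,-1.5,0],"angular":[0,0,0],"claw":-1},{"slide":[0,-1.5,0],"angular":[0,0,0],"claw":-1},{"slide":[0,0,-3],"angular":[0,0,0],"claw":-1},{"slide":[0,0,-3.8],"angular":[0,0,0],"claw":-1},{"slide":[0,0,-3.8],"angular":[0,0,0],"claw":-1},{"slide":[0,0,-3.8],"angular":[0,0,0],"claw":-1},{"slide":[0,0,-3.8],"angular":[0,0,0],"claw":-1},{"slide":[0,0,-3.8],"angular":[0,0,0],"claw":-1},{"slide":[0,0,-3.4],"angular":[0,0,0],"claw":-1}]' | head -3
python3 -m creep '[{"slide":[0.5,3.45,0],"angular":[0,0,0],"claw":-1},{"slide":[0.5,3.45,0],"angular":[0,0,0],"claw":-1},{"slide":[0.5,3.45,0],"angular":[0,0,0],"claw":-1},{"slide":[0.5,3.45,0],"angular":[0,0,0],"claw":-1},{"slide":[0.5,3.45,0],"angular":[0,0,0],"claw":-1},{"slide":[0.5,3.45,0],"angular":[0,0,0],"claw":-1},{"slide":[0,0,0],"angular":[0,0,0],"claw":-1},{"slide":[0,0,0],"angular":[0,0,0],"claw":-1}]'
python3 - <<'E'
from h import *
im,p=snap("w5"); print(p)
E
```

```text
t: 14.72
tcp_pos: [0.5796, -0.0829, 0.322]
tool_rot: [-0.081, 0.997, 0.0, 0.0]
t: 15.38
tcp_pos: [0.5157, 0.118, 0.3195]
tool_rot: [-0.083, 0.997, 0.0, -0.001]
force: [-0.3, -0.3, -0.7]
finger_gap: 0.005
gripper_force: 0.0
(array([0.5157, 0.118 , 0.3195]), array([-0.0832,  0.9965,  0.0002, -0.0008]))
```

View pics/w5.png

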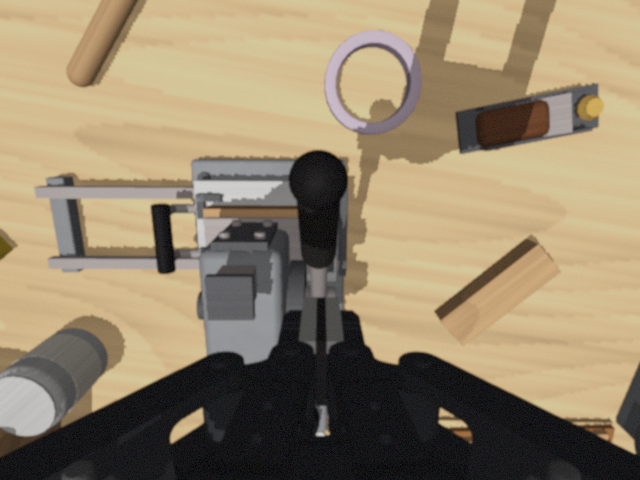

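The lever's ball at (318,178) and grip down to (319,265) line up with the tool's centre column (321), so I can push straight down along the arc.

```bash
python3 -m creep '[{"slide":[0,0,3],"angular":[0,0,0],"claw":-1},{"slide":[0,0,3],"angular":[0,0,0],"claw":-1},{"slide":[0,0,1.1],"angular":[0,0,0],"claw":-1},{"slide":[0.93,0,0.87],"angular":[0,0,0],"claw":-1},{"slide":[0.93,0,0.87],"angular":[0,0,0],"claw":-1},{"slide":[0.8,0,0.9],"angular":[0,0,0],"claw":-1},{"slide":[0.8,0,0.9],"angular":[0,0,0],"claw":-1},{"slide":[0,0,0],"angular":[0,0,0],"claw":-1}]' 
python3 -m creep '[{"slide":[0.6,0,1.1],"angular":[0,0,0],"claw":-1},{"slide":[0.6,0,1.1],"angular":[0,0,0],"claw":-1},{"slide":[0.35,0,1],"angular":[0,0,0],"claw":-1},{"slide":[0.35,0,0.8],"angular":[0,0,0],"claw":-1},{"slide":[0,0,0.3],"angular":[0,0,0],"claw":-1},{"slide":[0,0,0],"angular":[0,0,0],"claw":-1}]'
```

```text
t: 16.1
tcp_pos: [0.4843, 0.1094, 0.2132]
tool_rot: [-0.08, 0.997, -0.0, 0.001]
force: [1.5, -0.3, 0.8]
finger_gap: -0.001
gripper_force: 0.7
t: 16.6
tcp_pos: [0.4654, 0.1068, 0.1705]
tool_rot: [-0.081, 0.997, -0.0, 0.001]
force: [-0.1, -0.6, -0.0]
finger_gap: 0.002
gripper_force: 0.0
```

Run:
```python
from h import *
a=viewer.snapshot("scene")[200:340,330:470];b=viewer.snapshot("side")[140:280,250:390]
cv2.imwrite("pics/l1.png",cv2.resize(np.hstack([a,b]),(800,400),interpolation=cv2.INTER_CUBIC))
```

```text
(no output)
```

View pics/l1.png

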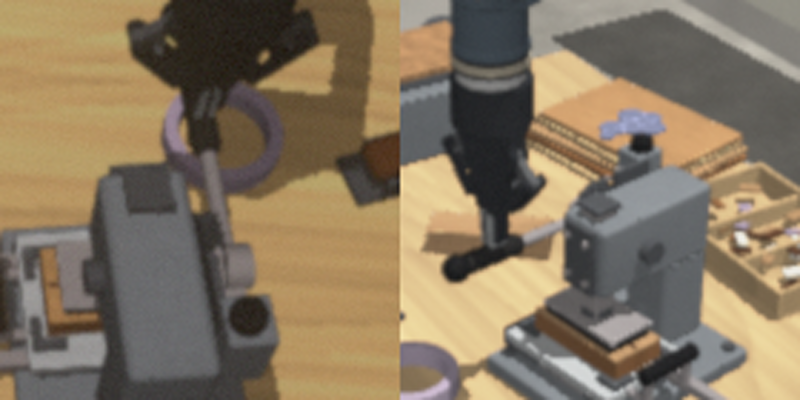

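The fingertips are on the lever grip, which is nearly level, and the pad is close to the panel. I'll carry on down gently.

```bash
python3 -m creep '[{"slide":[0,0,0.3],"angular":[0,0,0],"claw":-1},{"slide":[0,0,0.3],"angular":[0,0,0],"claw":-1},{"slide":[0,0,0],"angular":[0,0,0],"claw":-1},{"slide":[0,0,0],"angular":[0,0,0],"claw":-1}]'
```

```text
t: 17.03
tcp_pos: [0.4629, 0.1075, 0.1644]
tool_rot: [-0.082, 0.997, -0.0, -0.001]
force: [-1.3, -2.1, 6.7]
finger_gap: -0.0
gripper_force: 2.9
```

```bash
python3 -m creep '[{"slide":[0,0,0.2],"angular":[0,0,0],"claw":-1},{"slide":[0,0,0.2],"angular":[0,0,0],"claw":-1},{"slide":[0,0,0],"angular":[0,0,0],"claw":-1}]'
python3 -m creep '[{"slide":[0,0,0.2],"angular":[0,0,0],"claw":-1},{"slide":[0,0,0.1],"angular":[0,0,0],"claw":-1},{"slide":[0,0,0],"angular":[0,0,0],"claw":-1}]'
```

```text
t: 17.28
tcp_pos: [0.4626, 0.1075, 0.1603]
tool_rot: [-0.082, 0.997, -0.0, -0.001]
force: [-1.5, -2.1, 7.1]
finger_gap: 0.001
gripper_force: 3.2
t: 17.53
tcp_pos: [0.4625, 0.1075, 0.1574]
tool_rot: [-0.082, 0.997, -0.0, -0.002]
force: [-2.0, -2.3, 6.0]
finger_gap: -0.001
gripper_force: 3.4
```

```bash
python3 -m creep '[{"slide":[0,0,0.15],"angular":[0,0,0],"claw":-1},{"slide":[0,0,0.1],"angular":[0,0,0],"claw":-1},{"slide":[0,0,0],"angular":[0,0,0],"claw":-1}]'
python3 -m creep '[{"slide":[0,0,0.15],"angular":[0,0,0],"claw":-1},{"slide":[0,0,0],"angular":[0,0,0],"claw":-1}]'
```

```text
t: 17.78
tcp_pos: [0.4626, 0.1075, 0.1563]
tool_rot: [-0.082, 0.997, -0.001, -0.001]
force: [-5.0, -3.0, 16.8]
finger_gap: 0.001
gripper_force: 8.7
t: 17.95
tcp_pos: [0.4626, 0.1075, 0.156]
tool_rot: [-0.082, 0.997, -0.001, -0.001]
force: [-6.9, -3.1, 27.6]
finger_gap: -0.001
gripper_force: 14.0
```

```bash
python3 -m creep '[{"slide":[0,0,-0.4],"angular":[0,0,0],"claw":-1},{"slide":[0,0,-0.8],"angular":[0,0,0],"claw":-1},{"slide":[0,0,-2],"angular":[0,0,0],"claw":-1},{"slide":[0,0,-3.8],"angular":[0,0,0],"claw":-1},{"slide":[0,0,-3.8],"angular":[0,0,0],"claw":-1},{"slide":[0,0,-4],"angular":[0,0,0],"claw":-1},{"slide":[-1.8,-0.1,0],"angular":[0,0,0],"claw":-1},{"slide":[-3,-0.15,0],"angular":[0,0,0],"claw":-1},{"slide":[-3,-0.15,0],"angular":[0,0,0],"claw":-1},{"slide":[-3,-0.15,0],"angular":[0,0,0],"claw":-1}]' | head -2
python3 -m creep '[{"slide":[-2.5,-0.15,0],"angular":[0,0,0],"claw":-1},{"slide":[-2.5,-0.2,0],"angular":[0,0,0],"claw":-1},{"slide":[-2.5,-0.2,0],"angular":[0,0,0],"claw":-1},{"slide":[0,0,0],"angular":[0,0,0],"claw":-1},{"slide":[0,0,0],"angular":[0,0,0],"claw":-1},{"slide":[0,0,0],"angular":[0,0,0],"claw":-1},{"slide":[0,0,0],"angular":[0,0,0],"claw":-1},{"slide":[0,0,0],"angular":[0,0,0],"claw":-1},{"slide":[0,0,0],"angular":[0,0,0],"claw":-1}]'
python3 - <<'E'
from h import *
im,p=snap("w6"); print(p)
a=viewer.snapshot("scene")[200:380,300:480];b=viewer.snapshot("side")[140:320,250:430]
cv2.imwrite("pics/l2.png",cv2.resize(np.hstack([a,b]),(800,400),interpolation=cv2.INTER_CUBIC))
E
```

```text
t: 18.78
tcp_pos: [0.5717, 0.1205, 0.3015]
t: 19.53
tcp_pos: [0.6454, 0.1269, 0.3018]
tool_rot: [-0.082, 0.997, 0.0, -0.0]
force: [-0.7, -0.0, 0.4]
finger_gap: -0.002
gripper_force: 0.0
(array([0.6454, 0.1269, 0.3018]), array([-0.0816,  0.9967,  0.    , -0.0001]))
```

View pics/l2.png

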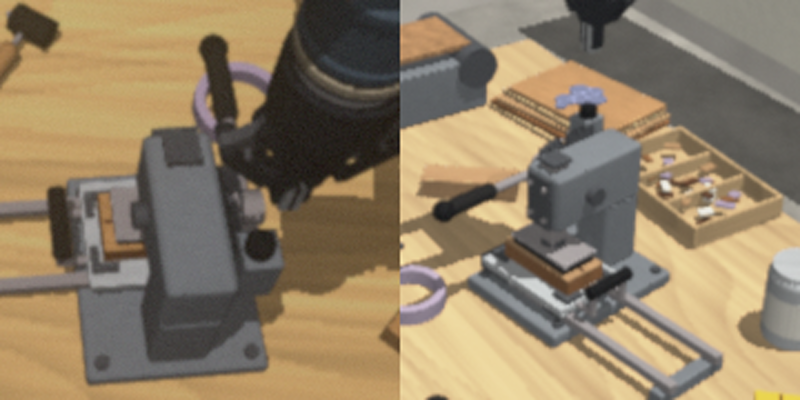

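The lever holds level by itself with the pad down on the panel, and the tool is above the button. I'll wait a bit longer, then press.

```bash
python3 -m creep '[{"slide":[0,0,0],"angular":[0,0,0],"claw":-1},{"slide":[0,0,0],"angular":[0,0,0],"claw":-1},{"slide":[0,0,0],"angular":[0,0,0],"claw":-1},{"slide":[0,0,0],"angular":[0,0,0],"claw":-1},{"slide":[0,0,0],"angular":[0,0,0],"claw":-1},{"slide":[0,0,2.5],"angular":[0,0,0],"claw":-1},{"slide":[0,0,2.5],"angular":[0,0,0],"claw":-1},{"slide":[0,0,1.2],"angular":[0,0,0],"claw":-1},{"slide":[0,0,0.6],"angular":[0,0,0],"claw":-1},{"slide":[0,0,0],"angular":[0,0,0],"claw":-1}]' 
python3 -m creep '[{"slide":[0,0,0.3],"angular":[0,0,0],"claw":-1},{"slide":[0,0,0.3],"angular":[0,0,0],"claw":-1},{"slide":[0,0,0.3],"angular":[0,0,0],"claw":-1},{"slide":[0,0,0.3],"angular":[0,0,0],"claw":-1},{"slide":[0,0,0],"angular":[0,0,0],"claw":-1}]'
```

```text
t: 20.52
tcp_pos: [0.6455, 0.1268, 0.2318]
tool_rot: [-0.081, 0.997, 0.0, -0.002]
force: [-0.2, 0.0, 1.0]
finger_gap: 0.001
gripper_force: 0.0
t: 20.93
tcp_pos: [0.6473, 0.1269, 0.2235]
tool_rot: [-0.082, 0.997, -0.0, 0.002]
force: [-0.8, 0.5, 4.8]
finger_gap: -0.002
gripper_force: 2.4
```

```bash
python3 -m creep '[{"slide":[0,0,0.3],"angular":[0,0,0],"claw":-1},{"slide":[0,0,0.3],"angular":[0,0,0],"claw":-1},{"slide":[0,0,0],"angular":[0,0,0],"claw":-1},{"slide":[0,0,0],"angular":[0,0,0],"claw":-1},{"slide":[0,0,0],"angular":[0,0,0],"claw":-1},{"slide":[0,0,0],"angular":[0,0,0],"claw":-1},{"slide":[0,0,0],"angular":[0,0,0],"claw":-1},{"slide":[0,0,0],"angular":[0,0,0],"claw":-1},{"slide":[0,0,0],"angular":[0,0,0],"claw":-1},{"slide":[0,0,0],"angular":[0,0,0],"claw":-1}]' 
python3 -m creep '[{"slide":[0,0,0],"angular":[0,0,0],"claw":-1},{"slide":[0,0,0],"angular":[0,0,0],"claw":-1},{"slide":[0,0,0],"angular":[0,0,0],"claw":-1},{"slide":[0,0,0],"angular":[0,0,0],"claw":-1},{"slide":[0,0,0],"angular":[0,0,0],"claw":-1},{"slide":[0,0,0],"angular":[0,0,0],"claw":-1},{"slide":[0,0,0],"angular":[0,0,0],"claw":-1},{"slide":[0,0,0],"angular":[0,0,0],"claw":-1},{"slide":[0,0,0],"angular":[0,0,0],"claw":-1},{"slide":[0,0,0],"angular":[0,0,0],"claw":-1}]'
```

```text
t: 21.77
tcp_pos: [0.6473, 0.1269, 0.218]
tool_rot: [-0.082, 0.997, -0.0, 0.002]
force: [-2.1, -0.2, 10.4]
finger_gap: -0.0
gripper_force: 5.0
t: 22.6
tcp_pos: [0.6473, 0.1269, 0.218]
tool_rot: [-0.082, 0.997, -0.0, 0.002]
force: [-1.8, 0.4, 10.1]
finger_gap: 0.0
gripper_force: 5.0
```

```bash
python3 -m creep '[{"slide":[0,0,0],"angular":[0,0,0],"claw":-1},{"slide":[0,0,0],"angular":[0,0,0],"claw":-1},{"slide":[0,0,0],"angular":[0,0,0],"claw":-1},{"slide":[0,0,0],"angular":[0,0,0],"claw":-1},{"slide":[0,0,-1],"angular":[0,0,0],"claw":-1},{"slide":[0,0,-2],"angular":[0,0,0],"claw":-1},{"slide":[0,0,-3],"angular":[0,0,0],"claw":-1},{"slide":[0,0,-3],"angular":[0,0,0],"claw":-1},{"slide":[0,0,-3],"angular":[0,0,0],"claw":-1},{"slide":[0,0,0],"angular":[0,0,0],"claw":-1}]'
python3 -m creep '[{"slide":[0,0,0],"angular":[0,0,0],"claw":-1},{"slide":[0,0,0],"angular":[0,0,0],"claw":-1},{"slide":[0,0,0],"angular":[0,0,0],"claw":-1}]' | head -2
python3 - <<'E'
from h import *
a=viewer.snapshot("scene")[160:360,280:480];b=viewer.snapshot("side")[140:340,220:420]
cv2.imwrite("pics/l3.png",cv2.resize(np.hstack([a,b]),(800,400),interpolation=cv2.INTER_CUBIC))
E
```

```text
t: 23.43
tcp_pos: [0.6496, 0.1271, 0.343]
tool_rot: [-0.082, 0.997, -0.0, 0.007]
force: [0.2, 0.1, 1.3]
finger_gap: 0.004
gripper_force: 0.0
t: 23.68
tcp_pos: [0.6452, 0.1268, 0.3334]
```

View pics/l3.png

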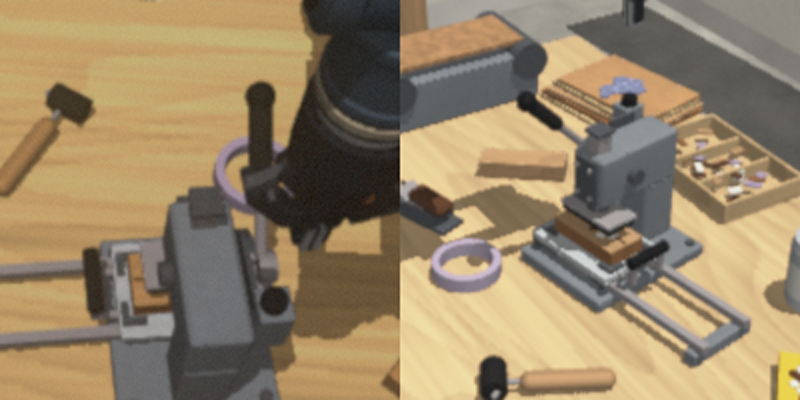

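The ball is at scene pixel (410,207), where it started, so the lever is fully up. The pad is clear of the panel and the bed is home, so I'll hand in.

```bash
python3 -c "
from station import ticket
print(ticket.sign_off())"
```

```text
the job is handed in; nothing more can be done
None
```

The job is handed in; no verdict came back. In the last pictures the panel is in the nest with the bed home, the pad raised and the lever fully up, after the squeeze and the release-button press.

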